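Uncover an amplifier valve and hold it up in the tongs

TASK

Lift the blue shield can straight up off the glass amplifier valve and stand it upright in the rack slot with the blue marker, fully down and let go. Then pick up the red-tipped tongs, squeeze them shut on the valve and raise it, upright, about 10 cm above where it stood; finish while still holding it up there in the tongs. Never touch the glass valve with the gripper itself, do not tip it over, and leave the orange shield can, the screwdriver and the brush where they are.

Things in the scene. Friction and masses are not known exactly. Their poses are not given: they have to be found in the camera images.
- shield_center (a point): Centre (half-way up) of the blue shield can: an upright open metal tube, 36 mm outside diameter, 30 mm inside, 60 mm tall, about 45 g. It starts standing on the cradle's top face (26 mm above the table) around the valve, with about 4 mm of play all round; the valve's top ends 6 mm below the can's top rim.
- shield: The same blue shield can; origin at the centre of its lower rim, z up along its axis.
- slot_blue_floor (a point): Centre of the floor of the blue-marked rack slot, 12 mm above the table; z up. The slot is a square pocket 42 mm wide, 16 mm deep (mouth 28 mm above the table), in a 62 mm square grey block with a blue rim on top and a blue marker strip along its -y side. The row of slots runs along this point's x axis.
- valve_center (a point): Centre (half-way up) of the glass valve: an upright clear cylinder with a dark foot and grey metal inside, 22 mm diameter, 62 mm tall, about 30 g. It starts in the cradle with its centre 49 mm above the table; 54 mm of it stand free above the cradle's top once the shield is off.
- valve: The same valve; origin at the centre of its underside, z up along its axis.
- tongs_grip (a point): Where to grip the tongs: midway between the two blades, half-way up them, near the centre of mass; 43 mm above the table at the start. x points along the tongs to the red tips, y across them (the squeezing direction), z up. Width over the blades here: 55 mm open, about 41 mm when the tips hold the valve, 31 mm shut on nothing.
- tongs_tip (a point): Midway between the two red tip pads, 78 mm ahead of tongs_grip along its x axis and at the same height. The pads are flat, 34 mm long and 22 mm high (11 mm above and below this point), 48 mm apart when open. The valve should stand between them here.
- tongs: The whole tongs, 195 mm long, 100 g; origin under tongs_grip at the blades' underside, same axes. Two upright flat steel blades 22 mm high, hinged at a black back piece 95 mm behind tongs_grip, sprung open. The spring resists a squeeze at the grip with 6 N (open) to 8 N (on the valve), so squeezed by a few mm they can be carried with the tips wide; half of any force beyond that reaches the tips: grip 20 to 40 N for the valve.
- tongs_left: The tongs' blade on their +y side with its red tip; origin on its hinge, 95 mm behind tongs_grip.
- tongs_right: The tongs' blade on their -y side with its red tip; origin on its hinge.
- rack: Fixed black base, 216 x 94 mm, of the row of three slots (blue, orange, white, in any order, 66 mm apart along x); origin under its centre. The orange slot holds an orange shield can, the white one is empty.
- cradle: Fixed black block, 76 mm square and 26 mm high, on a thin 90 mm square plate; origin under its centre. The valve's foot stands 8 mm deep, with 2.5 mm of play, in a pocket at its centre.
- rest: Fixed wooden rest under the tongs: a 170 x 75 mm plate, 6 mm thick, with two cross bars up to 32 mm above the table, 65 mm behind and 55 mm ahead of its centre; origin under its centre, x along the tongs.
- shield_orange: Orange shield can, same size, standing in the orange slot; origin at the centre of its lower rim. Leave alone.
- screwdriver: Screwdriver with a red handle lying on the table, 192 mm long, 26 mm high; origin near its middle, x to its tip. Leave alone.
- brush: Flat brush with a wooden handle lying on the table, 200 mm long, 42 mm wide, 20 mm high; origin at its middle, x to its bristles. Leave alone.
Not all that is in view belongs to the job. What is shaped like the shield but green or pink is not meant.

How it is judged:
By the outcome, as a careful person would: the job done as asked, in the order asked, and still so for the second after the job is handed in, while the arm keeps its last pose, push and grip.
It also fails if it takes over 61 s, if anything falls off the work surface, if the arm or the gripper's body presses on something with over 40 N, if the wrist force passes 120 N, or if a joint passes its speed limit or range.

ROBOT

A 7-joint arm with a two-finger parallel gripper is mounted at the origin on the work surface. World frame = base frame: x ahead of the robot, y to its left, z up, the work surface at z = 0. Lengths are in mm, angles in degrees, forces in N, time in s.
With the tool pointing down it reaches from about 400 to 850 mm from the base axis. Payload 4.4 kg.
Tool frame: the origin (TCP) lies midway between the tips of the shut fingers; the grasp point (between the pads) lies arm.grip_depth behind it (arm.grip_depth is the distance from the TCP to the grasp point, in mm); z points along the fingers, y is the line along which they close (so a half turn about z gives the same grasp; the last joint's range is limited). The gripper opens to 94 mm and grips with 3 to 60 N. Pads are 16 mm wide; open, the fingers measure 119 mm over their backs; the gripper's body (75 mm by 177 mm) begins 78 mm behind the grasp point.
Start: joints at [64.641, 36.005, 2.206, 86.941, -1.547, 57.084, -1.146], TCP at [239.194, -604.404, 205.478] pointing down, gripper open.
Joint ranges: [-175.42, 175.42], [-21.48, 121.26], [-71.46, 75.88], [10.55, 141.38], [-63.04, 243.04], [13.31, 113.54], [-168.57, 168.57]. Speed limits (degrees/s): [147.25, 147.25, 180, 180, 180, 180, 180].

INTERFACE

Orientations are given as a 3x3 rotation matrix whose columns are the frame's x, y, z axes.
In Python, from cell import arm, fingers, eyes, close_job gives the robot as it stands. Calls block until the motion is done:
- arm.reach(position, orientation): joint-space move of the TCP to a pose.
- arm.move_l(position, orientation=None, v=150, contact_N=None): straight line of the TCP; orientation=None keeps the orientation; v is the mean speed in mm/s. With contact_N (N) it stops when the force on the tool has changed by that much, and returns True; else False.
- arm.set_joints(angles): joint-space move.
- fingers.command_gripper(opening, strength=None): finger opening in mm; strength is the grip in N (None keeps the last); returns when the fingers have stopped.
- arm.wait(seconds).
- arm.ik(position, orientation): joint angles nearest the present ones, or None.
- arm.read_state(): the state.
- eyes.grab_frame(name): name is "scene" or "top" or "wrist"; returns a dict with "color" (420x560x3 uint8, blue, green, red), "mtx" (3x3 intrinsics, pixels), "R" (3x3) and "t" (3): a world point X has camera coordinates R X + t; the wrist camera has in their place "T_tool_cam" (4x4, takes a point from camera to tool coordinates, whose origin is the TCP and whose axes are the flange's). Camera axes: x right, y down, z forward; pixel columns grow to the right and rows downward; lengths in mm; the calibration is good to about 2 mm. A picture is of the moment at which its call begins: read the wrist's pose just before it. There is no depth.
A pose or a line that the arm cannot do raises arm.Unreachable and nothing moves.
- close_job(): hands the job in; it is judged then, once.
The state is a dict: "t": time; "qpos": joint angles; "joint_vel": joint speeds; "joint_torque": joint torques, N m; "ee_pos": TCP position; "tcp_rot": TCP orientation; "wrist_force": force on the tool from outside, world axes, zero at the start; "torque": the same for the moment, N m; "grip_width": finger opening in mm; "finger_force": force on a finger pad.
Only numpy, scipy, OpenCV 4.12 (cv2) and the standard library are available. Lean on these libraries where they do the work, as an engineer would, in place of code of your own. Each camera call takes 0.05 s, during which the arm holds its last target. There are 200 camera calls.

## Working session

There is one attempt and no reset: what is moved stays moved. The work goes in short steps, each a Python script; the robot and the scene stay as the last script left them, time stands still between calls to the robot, and variables do not carry over. Pictures are saved under pics/ and viewed, at most 10 in all, crops included, and the job is handed in when it is done.

```bash
ls; mkdir -p pics; python3 - <<'E'
from cell import arm, fingers, eyes
import cv2,numpy as np
for n in("scene","top"):
    f=eyes.grab_frame(n); cv2.imwrite(f"pics/{n}0.png",f["color"]); np.savez(f"{n}0.npz",**f)
    print(n,f["mtx"].tolist(),(-f["R"].T@f["t"]).round())
s=arm.read_state();print(s["t"],arm.grip_depth,s["tcp_rot"])
print(eyes.grab_frame("wrist")["T_tool_cam"])
E
```

```text
pics
scene [[396.95862608405895, 0.0, 282.9754896864028], [0.0, 396.95862608405895, 212.83674238444314], [0.0, 0.0, 1.0]] [927. 413. 619.]
top [[389.18161450633596, 0.0, 275.83417113659516], [0.0, 389.18161450633596, 215.58115155693523], [0.0, 0.0, 1.0]] [447.  10. 868.]
0.1 18.8 [[ 9.29855029e-01  3.67925522e-01 -6.59272347e-04]
 [ 3.67926108e-01 -9.29853822e-01  1.49961336e-03]
 [-6.12808839e-05 -1.63698653e-03 -9.99998658e-01]]
[[ 8.96636515e-04 -9.70919047e-01 -2.39406350e-01  6.90953383e+01]
 [ 9.99998685e-01  1.19410931e-03 -1.09749859e-03  6.56100500e-01]
 [ 1.35145964e-03 -2.39405051e-01  9.70918841e-01 -1.79369268e+02]
 [ 0.00000000e+00  0.00000000e+00  0.00000000e+00  1.00000000e+00]]
```

View pics/scene0.png

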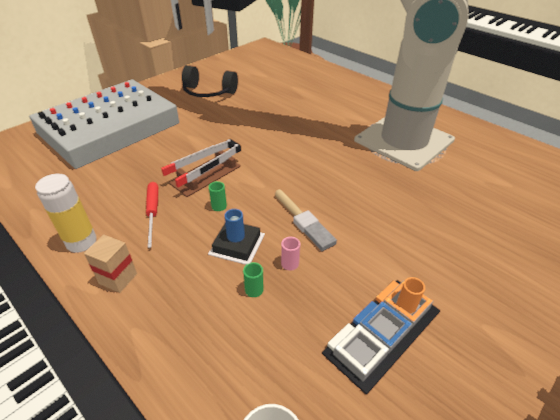

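View pics/top0.png

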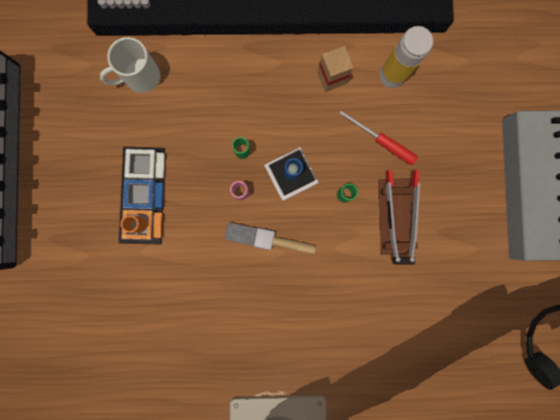

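The top view shows five cans: blue at (293,168), green at (348,192) and (241,147), pink at (238,190), and orange in the rack at (131,224). Only the one at (293,168) is blue and standing on the cradle, so that is the shield. The blue slot is the middle one at (140,194), and the tongs run from about (403,260) to red tips at about (403,178).

```bash
cat > h.py <<'E'
import numpy as np, cv2
from cell import arm, fingers, eyes, close_job
def ray(f,uv,z,R=None,t=None):
    R=f["R"] if R is None else R; t=f["t"] if t is None else t
    d=R.T@np.linalg.inv(f["mtx"])@np.array([uv[0],uv[1],1.]); c=-R.T@t
    return c+d*(z-c[2])/d[2]
def wrist():
    s=arm.read_state(); f=dict(eyes.grab_frame("wrist")); T=np.eye(4)
    T[:3,:3]=s["tcp_rot"]; T[:3,3]=s["ee_pos"]; M=np.linalg.inv(T@f["T_tool_cam"])
    f["R"]=M[:3,:3]; f["t"]=M[:3,3]; return f
RANGES={"blue":((100,110,40),(125,255,255)),"red":((172,150,80),(180,255,255)),"red2":((0,190,80),(4,255,255)),
 "white":((0,0,190),(180,40,255))}
def blobs(f,c,amin=20,roi=None):
    h=cv2.cvtColor(f["color"],cv2.COLOR_BGR2HSV); m=cv2.inRange(h,*map(np.array,RANGES[c]))
    if c=="red": m|=cv2.inRange(h,*map(np.array,RANGES["red2"]))
    if roi: k=np.zeros_like(m); x0,y0,x1,y1=roi; k[y0:y1,x0:x1]=255; m&=k
    cs,_=cv2.findContours(m,cv2.RETR_EXTERNAL,cv2.CHAIN_APPROX_NONE)
    return [k for k in cs if cv2.contourArea(k)>=amin]
def down(yaw): # tool z down, tool y at yaw (deg) in world
    a=np.radians(yaw); y=np.array([np.cos(a),np.sin(a),0]); z=np.array([0,0,-1.])
    return np.column_stack([np.cross(y,z),y,z])
E
python3 - <<'E'
from h import *
f=dict(np.load("top0.npz"))
for c,z in(("blue",86),("red",54),("white",28)):
    for k in blobs(f,c,roi=(100,100,450,280)):
        r=cv2.minAreaRect(k); print(c,cv2.contourArea(k),np.round(r[0]),np.round(r[1]),round(r[2]),[ray(f,r[0],zz).round(1)[:2].tolist() for zz in (z,28)])
print("tongs back",ray(f,(403,259),54))
cv2.imwrite("pics/top_crop.png",cv2.resize(f["color"][120:280,100:440],None,fx=2.35,fy=2.35,interpolation=cv2.INTER_CUBIC))
E
```

```text
blue 175.5 [158. 194.] [25.  8.] 90 [[538.0, 234.1], [544.7, 250.7]]
blue 696.5 [138. 194.] [27. 28.] 90 [[540.7, 274.1], [547.6, 293.7]]
blue 309.0 [294. 168.] [21. 19.] 90 [[586.2, -39.5], [596.5, -43.2]]
red 38.5 [389. 178.] [14.  6.] 80 [[569.3, -243.7], [573.2, -251.8]]
red 63.5 [415. 178.] [ 6. 16.] 0 [[567.4, -298.6], [571.3, -308.4]]
red 220.5 [396. 149.] [44. 11.] 34 [[630.9, -260.9], [636.8, -269.6]]
white 37.5 [261. 242.] [10.  8.] 7 [[439.1, 29.5], [439.1, 29.5]]
white 90.0 [287. 186.] [53. 28.] 19 [[559.3, -27.8], [559.3, -27.8]]
white 95.0 [160. 165.] [22.  5.] 90 [[608.9, 247.4], [608.9, 247.4]]
white 653.5 [139. 163.] [27. 27.] 2 [[613.5, 291.6], [613.5, 291.6]]
tongs back [ 397.30054382 -266.64290792   54.        ]
```

View pics/top_crop.png

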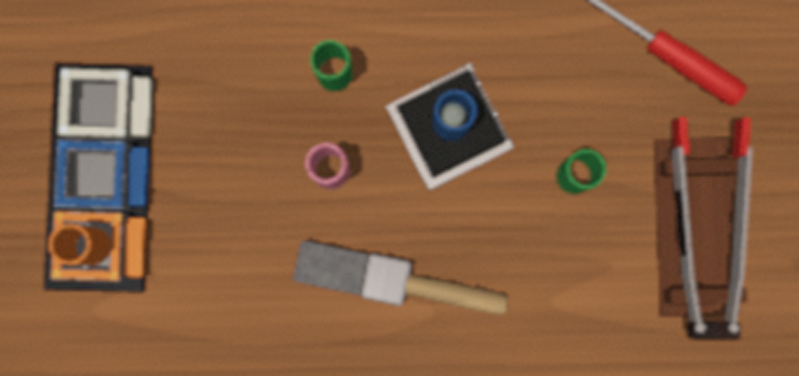

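The enlarged crop confirms the blue can is on the cradle with the valve inside it, and the two greens and the pink stand on the bare table. Now I'll go above it and look from close by.

```bash
python3 - <<'E'
from h import *
R=down(-90)
for p in ((586,-38,65),(547,292,60),(484,-270,40),(508,-38,160)): print(p,np.round(arm.ik(p,R),0) if arm.ik(p,R) is not None else None)
arm.reach((586,-38,200),R)
f=wrist(); cv2.imwrite("pics/w1.png",f["color"]); print(arm.read_state()["t"])
for k in blobs(f,"blue",200):
    r=cv2.fitEllipse(k); print(cv2.contourArea(k),np.round(r[0]),np.round(r[1]),ray(f,r[0],86).round(1),cv2.boundingRect(k))
E
```

```text
(586, -38, 65) [ -3.  42.   7. 104.  -8.  35. -82.]
(547, 292, 60) [ -36.   44.    9.   99.  -10.   38. -112.]
(484, -270, 40) [ 22.  42.   6. 110.  -9.  28. -55.]
(508, -38, 160) [ -2.  28.   5. 112.  -3.  40. -85.]
2.5667
645.0 [  7. 233.] [15. 64.] [562.6 191.9  86. ] (0, 203, 17, 52)
```

View pics/w1.png

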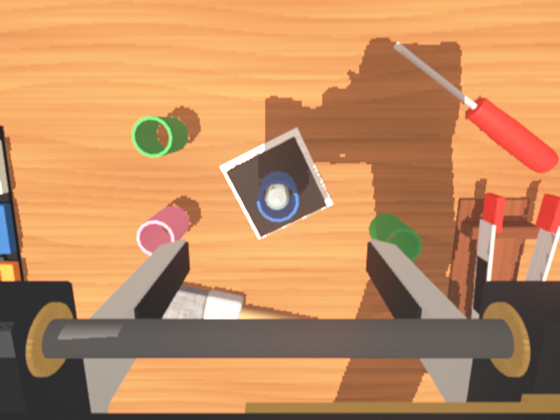

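Wrist view: blue rim at about (278,197), concentric with the valve top inside it. The fingertips are at (186,245) and (370,245).

```bash
python3 - <<'E'
from h import *
f=wrist()
ks=blobs(f,"blue",2,(235,150,325,245)); p=np.vstack(ks); h=cv2.convexHull(p)
x,y,w,hh=cv2.boundingRect(h); r=cv2.fitEllipse(h); print(x,y,w,hh,r, ray(f,r[0],86), ray(f,(x+w/2,y+w/2),86))
for a,b in (((x,y+hh/2),(x+w,y+hh/2)),((x+w/2,y),(x+w/2,y+hh))): print(ray(f,a,86),ray(f,b,86))
v=f["color"][170:225,250:305]; m=cv2.inRange(cv2.cvtColor(v,cv2.COLOR_BGR2HSV),(0,0,120),(40,255,255)); print(cv2.boundingRect(m))
t=dict(np.load("scene0.npz")); 
p=np.vstack(blobs(t,"blue",20,(215,200,255,245))); x,y,w,hh=cv2.boundingRect(p);print(x,y,w,hh,ray(t,(x+w/2,y+5),86))
E
```

```text
257 193 42 28 ((277.6942138671875, 202.17185974121094), (36.808570861816406, 41.17787170410156), 85.0005874633789) [589.57817747 -39.8577654   86.        ] [579.35160398 -40.10778917  86.        ]
[585.43670797 -22.47451971  86.        ] [585.41075012 -57.74653045  86.        ]
[597.39457065 -40.1182522   86.        ] [573.22055539 -40.1042338   86.        ]
(0, 14, 55, 41)
225 210 19 32 [589.20936853 -35.98192317  86.        ]
```

```bash
python3 - <<'E'
from h import *
R=down(-90)
arm.move_l((590,-40,120),R); 
print(arm.move_l((590,-40,47),v=90,contact_N=6))
fingers.command_gripper(30,15); s=arm.read_state(); print(s["grip_width"],s["finger_force"],s["ee_pos"].round(1) if hasattr(s["ee_pos"],"round") else s["ee_pos"])
arm.move_l((590,-40,190),v=120); s=arm.read_state(); print(s["grip_width"],s["t"],s["wrist_force"])
arm.reach((475,280,210),R)
f=wrist(); cv2.imwrite("pics/w2.png",f["color"]); print(arm.read_state()["t"])
t=dict(eyes.grab_frame("top")); np.savez("top1.npz",**t); cv2.imwrite("pics/top1.png",t["color"])
for k in blobs(f,"blue",100): r=cv2.minAreaRect(k); print(cv2.contourArea(k),np.round(r[0]),np.round(r[1]),r[2],ray(f,r[0],28).round(1))
E
```

```text
False
36.47262375772839 14.999959592241794 [590. -40.  47.]
36.41829727619155 6.5167 [ 0.01709741 -0.35523274 -0.22226318]
7.85
2512.5 [277. 294.] [80. 47.] 0.0 [361.6 278.6  28. ]
```

View pics/w2.png

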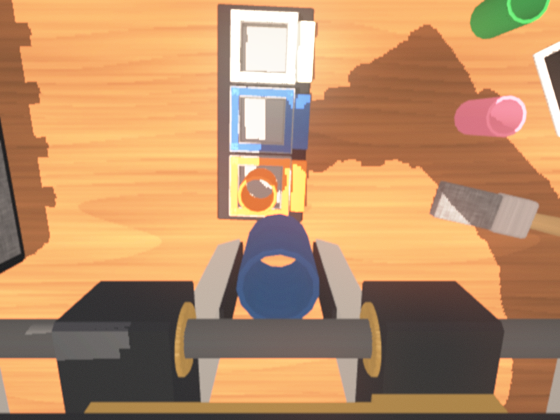

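The wrist view shows the blue slot's pocket at about (244–284, 96–145) and its rim at about (230–295, 87–153). The held can is upright between the fingers.

```bash
python3 - <<'E'
from h import *
f=wrist()
h=cv2.cvtColor(f["color"],cv2.COLOR_BGR2HSV); print(h[92,240:280:8].tolist(),h[120,235].tolist(), h[120,292].tolist())
m=cv2.inRange(h,(100,130,30),(125,255,255)); k=np.zeros_like(m); k[75:165,222:320]=255; m&=k
col=m[:, :].sum(0)//255; row=m[:,228:298].sum(1)//255
print("cols",[(i,int(c)) for i,c in enumerate(col) if c]); print("rows",[(i,int(c)) for i,c in enumerate(row) if c])
for uv in ((230,88),(295,86),(230,153),(295,152)): print(ray(f,uv,28).round(1))
t=dict(np.load("top1.npz")); 
for k in blobs(t,"blue",100,(110,150,170,230)): 
    x,y,w,hh=cv2.boundingRect(k); print(x,y,w,hh,ray(t,(x,y),28),ray(t,(x+w,y+hh),28))
E
```

```text
[[104, 104, 250], [104, 102, 250], [105, 101, 249], [105, 99, 249], [105, 103, 248]] [105, 107, 251] [165, 14, 150]
cols []
rows []
[576.4 323.   28. ]
[578.1 260.9  28. ]
[514.9 325.1  28. ]
[515.7 260.3  28. ]
154 182 9 26 [572.00692305 259.30361785  28.        ] [515.27659281 240.06645872  28.        ]
124 180 29 28 [577.44009837 323.82112064  28.        ] [515.65779034 261.51720965  28.        ]
```

```bash
python3 - <<'E'
from h import *
t=dict(np.load("top1.npz")); s=arm.read_state(); print(s["ee_pos"])
c=t["R"]@np.array([475,280,249])+t["t"]; u=t["mtx"]@c; u=u[:2]/u[2]; print(u)
for k in blobs(t,"blue",10): print(cv2.boundingRect(k))
f=wrist(); RED=None
h=cv2.cvtColor(f["color"],cv2.COLOR_BGR2HSV); m=cv2.inRange(h,(100,80,30),(125,255,255)); m[:210]=0
for r in range(212,325,6):
    x=np.flatnonzero(m[r,225:335]); print(r,(x.min()+225,x.max()+225) if len(x) else None,end=" ")
for uv in((238,275),(318,275),(278,250),(278,318)): print(ray(f,uv,249).round(1))
E
```

```text
[475.98325567 278.39758212 209.89612095]
[ 99.27943334 223.2133685 ]
(154, 182, 9, 26)
(124, 180, 29, 28)
212 None 218 None 224 None 230 None 236 None 242 None 248 (np.int64(265), np.int64(282)) 254 (np.int64(245), np.int64(299)) 260 (np.int64(243), np.int64(307)) 266 (np.int64(241), np.int64(313)) 272 (np.int64(239), np.int64(316)) 278 (np.int64(238), np.int64(318)) 284 (np.int64(237), np.int64(318)) 290 (np.int64(236), np.int64(318)) 296 (np.int64(240), np.int64(317)) 302 (np.int64(241), np.int64(313)) 308 (np.int64(246), np.int64(310)) 314 (np.int64(251), np.int64(304)) 320 None [482.5 294.5 249. ]
[482.4 260.8 249. ]
[493.6 277.7 249. ]
[462.3 277.7 249. ]
```

```bash
python3 - <<'E'
from h import *
R=down(-90)
arm.move_l((545,292.7,120),R,v=150); arm.wait(0.3)
print(arm.read_state()["ee_pos"])
f=wrist(); cv2.imwrite("pics/w3.png",f["color"])
print(arm.move_l((545,292.7,52),v=80,contact_N=5), arm.read_state()["ee_pos"])
c=arm.move_l((545,292.7,32),v=30,contact_N=5); s=arm.read_state(); print(c,s["ee_pos"],s["wrist_force"],s["t"])
E
```

```text
[545.02935683 292.92620354 120.70784333]
False [545.44576728 292.90114749  52.41414394]
True [544.64162154 292.51553898  32.83929106] [-1.34037242  0.55651506  4.66124924] 10.8833
```

```bash
python3 - <<'E'
from h import *
R=down(-90)
fingers.command_gripper(60,15); arm.move_l((545,292.7,150),v=150); 
fingers.command_gripper(94)
arm.reach((440,-270,200),R); arm.wait(0.2)
f=wrist(); print(arm.read_state()["t"])
t=eyes.grab_frame("top"); 
cv2.imwrite("pics/m4.png",np.hstack([f["color"],cv2.resize(t["color"][100:280,80:320],(240,180))[:, :] if 0 else cv2.copyMakeBorder(t["color"][120:260,100:340],0,280,0,0,cv2.BORDER_CONSTANT)]))
np.savez("w4.npz",**f)
for k in blobs(f,"red",100): r=cv2.minAreaRect(k); print(cv2.contourArea(k),np.round(r[0]),np.round(r[1]),round(r[2]),cv2.boundingRect(k),ray(f,r[0],54).round(1))
E
```

```text
15.4
```

View pics/m4.png

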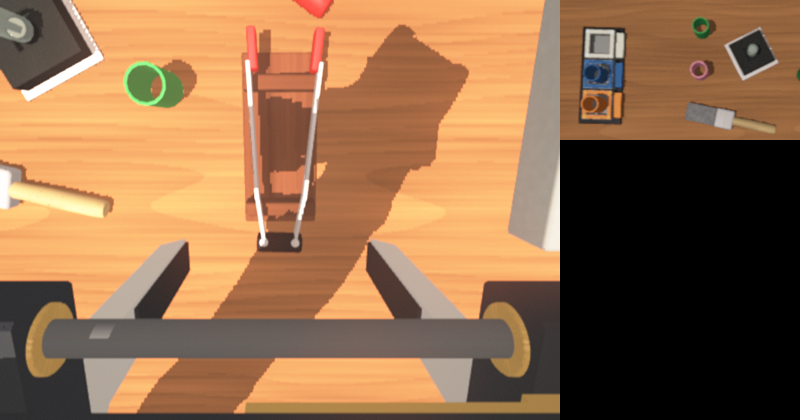

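The crop shows the blue can standing in the blue slot and the valve upright in the cradle. In the wrist view the red tips span (252,27–72) and (319,29–70), and the hinge screws are at (263,243) and (296,242).

```bash
python3 - <<'E'
from h import *
f=dict(np.load("w4.npz"))
for n,uv in dict(tl=(251,27),tr=(321,29),rl=(252,72),rr=(317,70),sl=(263,243),sr=(296,242),ll=(250,140),lr=(309,140)).items(): print(n,ray(f,uv,54).round(1)[:2])
h=cv2.cvtColor(f["color"],cv2.COLOR_BGR2HSV); print(h[45,252],h[50,318])
m=cv2.inRange(h,(0,150,60),(6,255,255))|cv2.inRange(h,(170,150,60),(180,255,255)); m[:,:230]=0; m[:20]=0
P=[]
for k in cv2.findContours(m,cv2.RETR_EXTERNAL,cv2.CHAIN_APPROX_NONE)[0]:
    if cv2.contourArea(k)>60: print(cv2.boundingRect(k))
E
```

```text
tl [ 585.6 -247.3]
tr [ 584.2 -305.4]
rl [ 550.5 -247.6]
rr [ 552.2 -303. ]
sl [ 396.9 -255.9]
sr [ 398.  -287.4]
ll [ 493.5 -245. ]
lr [ 493.7 -297.5]
[  3 138 255] [  3 147 255]
(309, 27, 16, 48)
(246, 26, 13, 47)
```

```bash
python3 - <<'E'
from h import *
R=down(-91.4); g=np.array([490,-272.3,0])
arm.reach(g+[0,0,110],R); arm.move_l(g+[0,0,55],v=120); print(arm.move_l(g+[0,0,24.5],v=60,contact_N=6),arm.read_state()["ee_pos"])
fingers.command_gripper(51,15); s=arm.read_state(); print(s["grip_width"],s["finger_force"],s["wrist_force"])
arm.move_l(g+[0,0,150],v=120); s=arm.read_state(); print(s["grip_width"],s["finger_force"],s["wrist_force"])
arm.move_l((511,-39,150),v=180); arm.wait(0.3)
f=wrist(); np.savez("w5.npz",**f); t=eyes.grab_frame("top"); np.savez("top5.npz",**t); s=arm.read_state(); print(s["t"],s["ee_pos"])
cv2.imwrite("pics/m5.png",np.hstack([f["color"],cv2.copyMakeBorder(cv2.resize(t["color"][120:220,230:350],None,fx=2,fy=2),0,220,0,0,cv2.BORDER_CONSTANT)]))
E
```

```text
False [ 489.91613091 -272.25847191   24.21435663]
50.848282750241715 6.753124595750798 [-0.43780469  0.02267189  1.56521383]
51.42948680520898 6.319010853767395 [ 0.7316961  -0.13075162 -1.13038268]
21.0667 [510.97827161 -39.25976766 149.98478398]
```

View pics/m5.png

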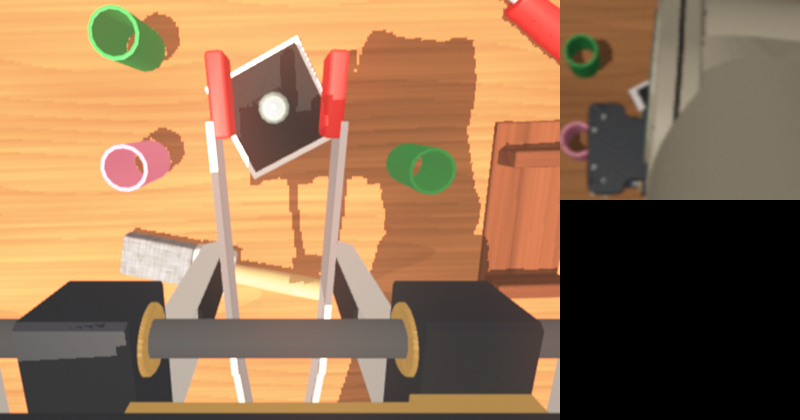

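Wrist view: the tongs are held level with the tips wide, pads at about (206–233, 51–137) and (322–350, 51–137). The valve top is at (274,108), upright in the cradle.

```bash
python3 - <<'E'
from h import *
f=dict(np.load("w5.npz"))
h=cv2.cvtColor(f["color"],cv2.COLOR_BGR2HSV)
m=cv2.inRange(h,(0,120,60),(6,255,255))|cv2.inRange(h,(170,120,60),(180,255,255)); m[:,:190]=0;m[:,370:]=0;m[:40]=0;m[150:]=0
for r in (56,70,85,100,115,130):
    x=np.flatnonzero(m[r]); gap=np.flatnonzero(np.diff(x)>20)[0]; print(r,x[0],x[gap],x[gap+1],x[-1])
for n,uv in dict(fl=(206,51),fr=(350,51),rl=(222,137),rr=(333,137)).items(): print(n,ray(f,uv,180).round(1))
g=cv2.GaussianBlur(cv2.cvtColor(f["color"],cv2.COLOR_BGR2GRAY),(5,5),0)[80:150,245:310]
k=max(cv2.findContours(cv2.threshold(g,0,255,cv2.THRESH_OTSU)[1][:55],cv2.RETR_EXTERNAL,cv2.CHAIN_APPROX_NONE)[0],key=lambda c:cv2.contourArea(c) if abs(cv2.boundingRect(c)[0]-15)<15 else 0)
print(cv2.boundingRect(k)); b=cv2.boundingRect(k); print(ray(f,(245+b[0]+b[2]/2,80+b[1]+b[2]/2),80),ray(f,(274,107),80),ray(f,(259,107),80),ray(f,(289,107),80))
E
```

```text
56 205 225 327 349
70 206 229 324 347
85 208 232 322 346
100 209 233 320 344
115 211 234 319 343
130 224 235 318 339
fl [607.3 -14.8 180. ]
fr [605.9 -70.4 180. ]
rl [574.6 -18.9 180. ]
rr [573.5 -64.2 180. ]
(14, 12, 29, 31)
[589.89312383 -39.17899099  80.        ] [589.56392403 -39.50414079  80.        ] [589.80941859 -29.48780179  80.        ] [589.31845257 -49.51953738  80.        ]
```

```bash
python3 - <<'E'
from h import *
arm.move_l((511,-37,100),v=120); print(arm.move_l((511,-37,37),v=60,contact_N=4)); arm.wait(0.2)
f=wrist(); np.savez("w6.npz",**f); cv2.imwrite("pics/w6.png",f["color"]); s=arm.read_state(); print(s["t"],s["ee_pos"],s["wrist_force"],s["grip_width"])
E
```

```text
False
23.0833 [511.19122954 -36.97716703  37.27759611] [-0.36810145 -0.50910103 -0.11893736] 51.11851442652031
```

View pics/w6.png

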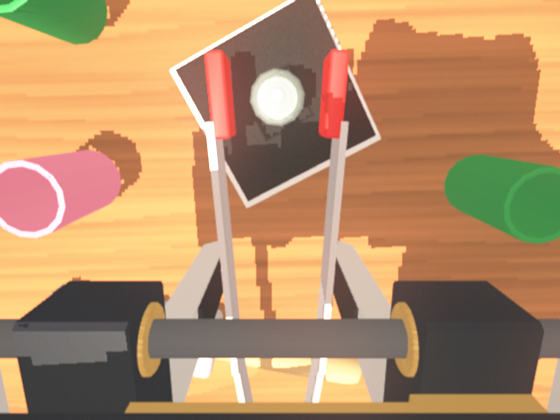

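The valve top at (277,97) sits midway between the pads (mid column about 277, rows 51–137). Squeezing and lifting.

```bash
python3 - <<'E'
from h import *
p=arm.read_state
fingers.command_gripper(25,32); arm.wait(0.2); s=p(); print(s["grip_width"],s["finger_force"],s["wrist_force"])
arm.move_l((511,-37,60),v=40); arm.move_l((511,-37,138),v=60); arm.wait(0.8)
f=wrist(); t=eyes.grab_frame("scene"); s=p(); print(s["t"],s["ee_pos"],s["grip_width"],s["finger_force"],s["wrist_force"])
cv2.imwrite("pics/m7.png",np.vstack([np.hstack([cv2.resize(f["color"],(400,300)),cv2.resize(t["color"][100:250,150:350],(400,300))]),cv2.copyMakeBorder(cv2.resize(t["color"][250:400,250:450],(400,300)),0,0,0,400,cv2.BORDER_CONSTANT)]))
E
```

```text
40.447935178172635 31.989521384239197 [ 0.63734928 -0.36631172  0.01830817]
26.6917 [511.03543397 -37.03546546 138.01470353] 40.65433138414787 31.989410519599915 [-0.04783485  0.17266267 -0.38167675]
```

View pics/m7.png

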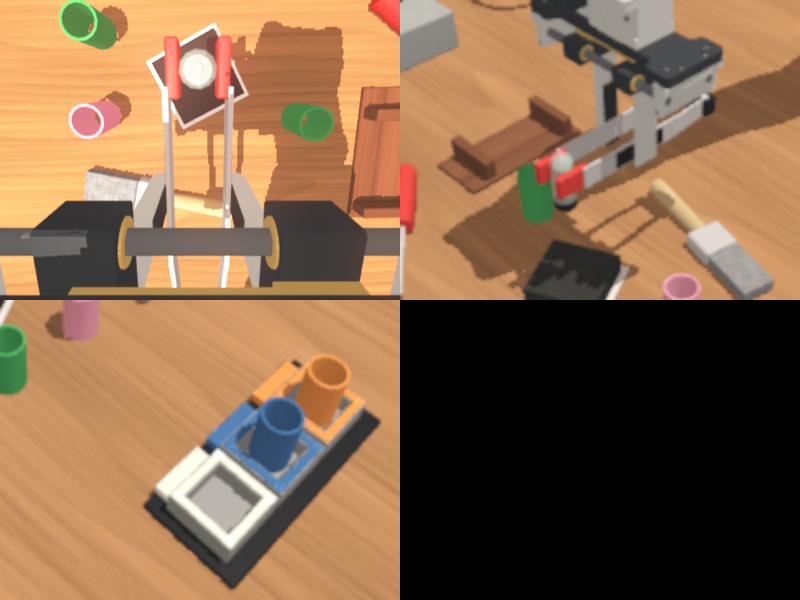

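The valve hangs upright in the red tips, about 10 cm above the cradle. The blue can stands fully down in the blue slot, and everything else is undisturbed. Handing in.

```bash
python3 -c "
from cell import close_job
print(close_job())"
```

```text
the job is handed in; nothing more can be done
None
```

The job is handed in: the blue shield can stands fully down in the blue slot, released, and the tongs hold the valve upright about 10 cm above where it stood, at about 27 s of the 61 s limit.

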